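# Tip the oak strip into the gluing trough and push it home

### The job

An oak strip stands on end in the open end of the gluing trough. With the fingertips only, push it over towards the stop block so that it lies flat between the two rails, then push it along until its leading end is up against the stop block, and take the hand away. Do not pick the strip up, and leave the oil can, the jar and the tub beside the trough as they stand.

Things in the scene. Friction and masses are not known exactly. Their poses are not given: they have to be found in the camera images.
- trough: Fixed gluing trough; place and yaw vary. Plywood base 100 (x) x 300 (y) x 12 mm; two dark rails along y, 8 mm high over the base (top 20 mm above the bench), 20 mm wide, y -150 to 126 mm, inner faces at x = -23 and +23 mm; stop block at the +y end, 86 mm wide, y 125 to 150 mm, top 38 mm above the bench; -y end open. Origin under the base's centre, on the bench; z up, y towards the stop.
- trough_stop (a point): Centre of the stop block's face that looks along the channel (trough frame x 0, y 125, z 23 mm); the strip's leading end must come up against it. Axes as the trough's.
- strip: Loose oak strip 34 (x) x 190 (y) x 22 mm (z), about 0.13 kg; origin at the centre of its underside. At first it stands on end (y up, top 202 mm above the bench) between the rails near the open end, underside facing the stop, yaw off by up to 0.06 rad. Tipped over it lies underside down, top 34 mm above the bench, y towards the stop, leading end some 20 to 60 mm short of the stop.
- strip_head (a point): Centre of the strip's end face that is uppermost at the start and leads, towards the stop block, after tipping. Axes as the strip's.
- strip_foot (a point): Centre of the strip's other end face, on which it stands at the start; the end to push on once it lies. Axes as the strip's.
- oil_can: Loose dark green oil can with a thin spout, 52 mm in diameter, 120 mm high, upright on the bench beyond the trough (its +x side). Origin at the centre of its underside.
- jar: Loose grey lidded jar, 61 mm in diameter, 75 mm high, upright on the bench beyond the trough (its +x side). Origin at the centre of its underside.
- tub: Loose cream tub, 59 mm in diameter, 50 mm high, upright on the bench on the near (-x) side of the trough. Origin at the centre of its underside.
Not all that is in view belongs to the job. Of the things like the strip, leave any that is blue or red; of the rest the smaller one is meant.

How it is judged (in metres and radians):
On the way:
1. the strip lies flat between the rails, its top end towards the stop block (angle between strip's own z axis and vertical below 0.08 rad and x of strip_head in the frame of trough between -0.012 and 0.012 m and z of strip_head in the frame of trough between 0.017 and 0.029 m and x of strip_foot in the frame of trough between -0.012 and 0.012 m and z of strip_foot in the frame of trough between 0.017 and 0.029 m and y of strip_head in the frame of trough above 0.03 m), for 0.2 s.
At the end, for the whole second after the job is handed in: The strip lies at rest flat on the trough's floor between the rails (both ends within 12 mm of the centre line and 6 mm of the lying height, underside down within 0.08 rad) and the end that was uppermost is within 4 mm of the stop block (angle between strip's own z axis and vertical below 0.08 rad and x of strip_head in the frame of trough between -0.012 and 0.012 m and z of strip_head in the frame of trough between 0.017 and 0.029 m and x of strip_foot in the frame of trough between -0.012 and 0.012 m and z of strip_foot in the frame of trough between 0.017 and 0.029 m and y of strip_head in the frame of trough_stop between -0.004 and 0.003 m and linear speed of strip below 0.01 m/s); the robot touches nothing.
It fails at once if the strip is lifted: both its ends more than 40 mm above the bench at once (height (world z) of each of strip_head, strip_foot above 0.04 m).
It fails at once if the oil can is shoved more than 15 mm or tipped (distance of oil_can from where it was at the start of the episode above 0.015 m or angle between oil_can's own z axis and vertical above 0.25 rad).
It fails at once if the grey jar is shoved more than 15 mm or tipped (distance of jar from where it was at the start of the episode above 0.015 m or angle between jar's own z axis and vertical above 0.25 rad).
It fails at once if the cream tub is shoved more than 15 mm or tipped (distance of tub from where it was at the start of the episode above 0.015 m or angle between tub's own z axis and vertical above 0.25 rad).
It also fails if it takes over 38 s, if anything falls off the work surface, if the arm or the gripper's body presses on something with over 40 N, if the wrist force passes 120 N, or if a joint passes its speed limit or range.

### The arm

A 6-joint arm with a two-finger parallel gripper is mounted at the origin on a cart in front of the work surface, level with it; the furniture and walls round the work are solid. World frame = base frame: x ahead of the robot, y to its left, z up, the work surface at z = 0. Lengths are in m, angles in degrees, forces in N, time in s.
With the tool pointing down it reaches from about 0.275 to 0.725 m from the base axis. Payload 5.6 kg.
Tool frame: the origin (TCP) lies midway between the tips of the shut fingers; the grasp point (between the pads) lies 19 mm behind it; z points along the fingers, y is the line along which they close (so a half turn about z gives the same grasp; the last joint's range is limited). The gripper opens to 85 mm and grips with 20 to 120 N. Pads are 22 mm wide; open, the fingers measure 114 mm over their backs; the gripper's body (76 mm by 85 mm) begins 54 mm behind the grasp point. The pads swing forward as they close: fully open they stand 13 mm farther back than shut.
Start: joints at [-60.756, 14.616, 6.199, 0, -81.583, -16.306], TCP at [0.123, -0.536, 0.206] pointing down, gripper open.
Joint ranges: [-168.99, 168.99], [-69.2, 112.95], [-62.41, 85.93], [-164.36, 98.24], [-168.68, -3.75], [-174.98, 174.98]. Speed limits (degrees/s): [147.25, 147.25, 180, 180, 180, 180].

### API

Orientations are given as [roll, pitch, yaw] about the fixed x, y, z axes, in that order (R = Rz(yaw) Ry(pitch) Rx(roll)).
In Python, from plant import * gives the robot as it stands.
- The arm moves only by the shell command python3 -m inch 'ROWS'. ROWS is a JSON object of lists of equal length, an entry for each row: "slide": the shift along the tool's x, y, z in mm, a list of three; "rotation": the turn, a rotation vector about the tool's x, y, z in rad, a list of three; "hand": the opening, from 0 (shut) to 1 (fully open). A call has 1 to 12 rows; each row shifts and turns the commanded pose from where the row before left it, along the tool's axes as they then stand; what a row does not reach is not made up. A row lasts 1/10 s, in which the tool goes at most 50 mm and 8.59 degrees, less where a joint would pass 70% of its speed; a pose out of reach is approached as far as the arm can. A call is refused whole if a number of a shift passes 50 or a number of a turn 0.15, either way. A call with a gripper value outside its range is refused whole. The fingers move at their own pace and stop on an object; the grip force is fixed at half the most. Time passes only in rows, so rows that do not move let the fingers close. It gives the time, the measured TCP pose, the force, the opening and the grip force at its end, in the units of the state.
- get_obs(): the state, without advancing time (a new reading comes with each control period).
- capture(name): name is "side" or "top" or "wrist"; returns a dict with "pixels" (384x512x3 uint8, red, green, blue), "fx", "fy", "cx", "cy" (pixels), "R" (3x3) and "t" (3): a world point X has camera coordinates R X + t; the wrist camera has in their place "mount" (4x4, takes a point from camera to tool coordinates, whose origin is the TCP and whose axes are the flange's). Camera axes: x right, y down, z forward; pixel columns grow to the right and rows downward; lengths in m; the calibration is good to about 2 mm. A picture is of the moment at which its call begins: read the wrist's pose just before it. There is no depth.
- sign_off(): hands the job in; it is judged then, once.
Trained networks look in the newest picture that a camera, given by its name, has taken for a name from the list of things; names that differ only in an ending like _2 or _b are one class to them, and where a whole thing is asked for, a point or a joint stands for the part that bears it (a point fixed in the world has none). Each returns a list of dicts, best first, with "conf" (0 to 1); they miss things now and then, are a little off and sometimes report something else, mostly with a low value. They report only what shows in the picture. A call takes as long as a camera call. They do not tell look-alikes from the thing itself.
- find_in(camera, name): "location" ([column, row] as shares, 0 to 1, of the picture: columns of its width, rows of its height, amid what is visible of it).
- spot_point(camera, name): "location" ([column, row] as shares, 0 to 1, of the picture: columns of its width, rows of its height: a listed point, or the origin of a listed thing).
The state is a dict: "time": time; "joint_positions": joint angles; "joint_vel": joint speeds; "joint_torque": joint torques, N m; "tcp_pos": TCP position; "orientation": TCP orientation; "contact_force": force on the tool from outside, world axes, zero at the start; "torque": the same for the moment, N m; "finger_gap": opening from 0.0 (shut) to 1.0 (fully open); "grip_force": force on a finger pad.
Only numpy, scipy, OpenCV 4.12 (cv2) and the standard library are available. Lean on these libraries where they do the work, as an engineer would, in place of code of your own. Each camera call takes 0.05 s, during which the arm holds its last target. There are 200 camera calls.

## Working session

There is one attempt and no reset: what is moved stays moved. The work goes in short steps, Python scripts to look and compute and a shell command to move; the robot and the scene stay as the last step left them, time stands still between calls to the robot, and variables do not carry over. Pictures are saved under pics/ and viewed, at most 10 in all, crops included, and the job is handed in when it is done.

```bash
mkdir -p pics; cat > h.py <<'E'
from plant import *
import numpy as np, cv2
def look(cam,names_f=(),names_s=(),save=None):
    c=capture(cam)
    if save: cv2.imwrite('pics/'+save,c["pixels"][:,:,::-1])
    r={}
    for n in names_f: r['f_'+n]=[(np.round(np.array(d["location"])*[512,384],1).tolist(),round(d["conf"],2)) for d in find_in(cam,n)[:4]]
    for n in names_s: r['s_'+n]=[(np.round(np.array(d["location"])*[512,384],1).tolist(),round(d["conf"],2)) for d in spot_point(cam,n)[:4]]
    return c,r
def ray(c,px):
    R=np.array(c["R"]);t=np.array(c["t"])
    d=R.T@np.array([(px[0]-c["cx"])/c["fx"],(px[1]-c["cy"])/c["fy"],1]);return -R.T@t,d
def onz(c,px,z):
    o,d=ray(c,px);return o+d*(z-o[2])/d[2]
def tri(c1,p1,c2,p2):
    A=np.zeros((3,3));b=np.zeros(3);L=[]
    for c,p in((c1,p1),(c2,p2)):
        o,d=ray(c,p);d=d/np.linalg.norm(d);M=np.eye(3)-np.outer(d,d);A+=M;b+=M@o;L.append((o,M))
    X=np.linalg.solve(A,b);return X,[np.linalg.norm(M@(X-o)) for o,M in L]
E
python3 - <<'E'
from h import *
for cam in("top","side"):
    c,r=look(cam,["trough","strip","oil_can","jar","tub"],["trough","trough_stop","strip","strip_head","strip_foot"],cam+'1.png')
    print(cam,c["fx"],np.round(-np.array(c["R"]).T@c["t"],3))
    for k,v in r.items(): print(k,[(p,q,np.round(onz(c,p,0)[:2],3).tolist()) for p,q in v])
print({k:v for k,v in get_obs().items()})
E
```

```text
top 417.05601305201503 [0.404 0.183 0.982]
f_trough [([237.7, 182.3], 0.72, [0.503, 0.215]), ([296.4, 157.8], 0.45, [0.565, 0.076])]
f_strip [([286.0, 254.9], 0.89, [0.336, 0.097]), ([355.8, 184.7], 0.72, [0.505, -0.065]), ([347.8, 239.5], 0.62, [0.375, -0.046]), ([195.2, 128.3], 0.6, [0.63, 0.32])]
f_oil_can [([231.1, 126.2], 0.87, [0.638, 0.234])]
f_jar [([195.6, 128.0], 0.74, [0.631, 0.319])]
f_tub [([218.6, 238.1], 0.92, [0.371, 0.255])]
s_trough [([243.8, 177.8], 0.76, [0.514, 0.2])]
s_trough_stop [([189.2, 188.1], 0.68, [0.486, 0.329])]
s_strip [([354.3, 191.8], 0.97, [0.488, -0.062]), ([280.8, 251.1], 0.86, [0.345, 0.11]), ([288.9, 159.6], 0.85, [0.56, 0.094]), ([345.2, 234.0], 0.67, [0.388, -0.04])]
s_strip_head [([353.9, 243.2], 0.89, [0.367, -0.061]), ([290.1, 261.3], 0.89, [0.322, 0.088]), ([302.0, 151.0], 0.88, [0.582, 0.063]), ([374.1, 178.7], 0.85, [0.52, -0.109])]
s_strip_foot [([339.3, 190.3], 0.81, [0.49, -0.026]), ([335.3, 237.8], 0.7, [0.379, -0.017]), ([280.2, 248.9], 0.69, [0.35, 0.111]), ([290.0, 164.6], 0.61, [0.549, 0.091])]
side 376.39204749549253 [0.75  0.51
[... 1042 characters left out ...]
'time': 1.1, 'joint_positions': array([-6.07558994e+01,  1.46148731e+01,  6.19801522e+00, -1.62065079e-03,
       -8.15837863e+01, -1.63043456e+01]), 'joint_vel': array([ 0.02846233, -0.07393077, -0.02942448,  0.03504512,  0.02095102,
       -0.05028888]), 'joint_torque': array([ 3.69077516e-04, -3.86410439e+01,  2.38071924e+01,  5.36785305e+00,
       -5.40964811e-04,  6.05372435e-06]), 'tcp_pos': array([ 0.12316519, -0.53600749,  0.20598102]), 'orientation': array([ 1.79998932e+02,  1.35788996e-03, -1.67060482e+02]), 'contact_force': array([-0.01859814,  0.33687171, -0.37984098]), 'torque': array([-0.00538615,  0.02861758,  0.03637739]), 'grip_force': 0.0, 'finger_gap': 0.9991030597799518}
```

View pics/top1.png

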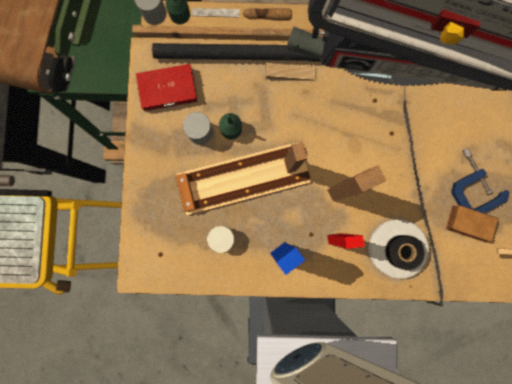

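View pics/side1.png

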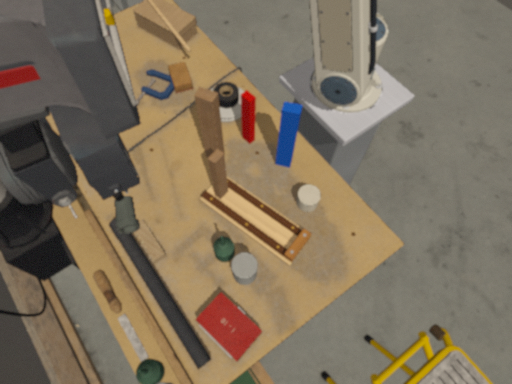

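The top view shows the trough with its stop at its left end (185,190). The meant strip stands at its right end, with its top at (297,153). The blue and red decoys are at (288,258) and (346,241), and the larger oak decoy is at (355,185). The side view agrees: strip at (217,172), decoy at (208,120).

```bash
python3 - <<'E'
from h import *
a=cv2.imread('pics/top1.png')[120:225,165:400];b=cv2.imread('pics/side1.png')[80:270,185:320]
a=cv2.resize(a,None,fx=3.4,fy=3.4,interpolation=cv2.INTER_CUBIC);cv2.imwrite('pics/t2.png',a)
b=cv2.resize(b,None,fx=3.1,fy=3.1,interpolation=cv2.INTER_CUBIC);cv2.imwrite('pics/s2.png',b)
print(a.shape,b.shape)
ct=capture("top");cs=capture("side")
for n,p,q in(("stop",(189.2,188.1),(292,244.7)),("trough",(243.8,177.8),(254.2,220)),("head",(302,151),(217.4,155.5)),("decoyhead",(374.1,178.7),(207.5,92.1)),("decoyfoot",(339.3,190.3),(217.5,153.6))):
    X,e=tri(ct,p,cs,q);print(n,np.round(X,3),np.round(e,4))
E
```

```text
(357, 799, 3) (589, 418, 3)
stop [0.484 0.325 0.025] [0.0007 0.0007]
trough [ 0.514  0.202 -0.011] [0.0027 0.0027]
head [0.542 0.091 0.2  ] [0.0049 0.0049]
decoyhead [ 0.485 -0.026  0.267] [0.0047 0.0047]
decoyfoot [ 0.485 -0.019  0.015] [0.0051 0.0051]
```

View pics/t2.png

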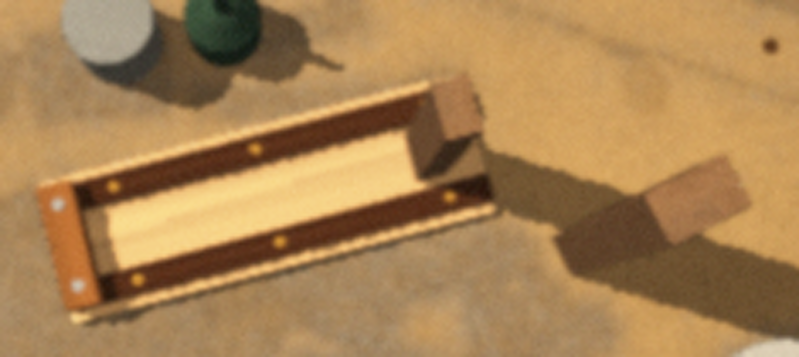

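View pics/s2.png

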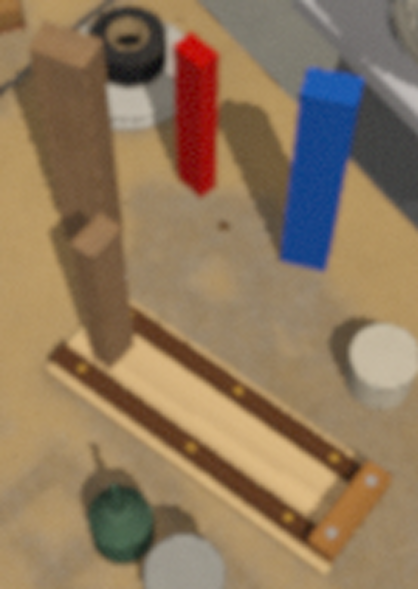

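The crops show the stop's front edge from (72,182) to (103,302) and the near base edge from (76,322) to (497,212). The strip's top face is centred near (458,109), all in top-crop pixels.

```bash
python3 - <<'E'
from h import *
c=capture("top")
P=lambda u,v,z:onz(c,(165+(u+.5)/3.4-.5,120+(v+.5)/3.4-.5),z)
A,B,C=P(76,322,.012),P(497,212,.012),P(38,185,.012)
d=(A-B)[:2];print("len",np.linalg.norm(d),"wid",np.linalg.norm((A-C)[:2]),"dir",np.degrees(np.arctan2(d[1],d[0])))
u=d/np.linalg.norm(d);x=np.array([u[1],-u[0]])
print("origin(edges)",(A+B)[:2]/2+x*.05,"x,y",x,u)
f=(P(72,182,.038)+P(103,302,.038))[:2]/2;print("stopface",f,"origin",f-u*.125)
e=(P(72,182,.038)-P(103,302,.038))[:2];print("stop dir",np.degrees(np.arctan2(e[1],e[0]))+90,np.linalg.norm(e))
o=f-u*.125
for n,p in dict(h=(458,109,.202),c1=(433,85,.202),c2=(467,72,.202),c3=(484,130,.202),c4=(448,148,.202),dec=(698,200,.267),railA=(105,272,.02),railB=(490,178,.02)).items():
    w=P(*p)[:2];print(n,np.round(w,3),"trough",np.round([(w-o)@x,(w-o)@u],3))
E
```

```text
len 0.29797127615514013 wid 0.09800264286140464 dir 106.11139914433559
origin(edges) [0.51365946 0.20020893] x,y [0.96072396 0.2775058 ] [-0.2775058   0.96072396]
stopface [0.47730533 0.3200697 ] origin [0.51199355 0.19997921]
stop dir 106.64217892978226 0.08321695307148484
h [0.544 0.093] trough [ 0.001 -0.112]
c1 [0.557 0.107] trough [ 0.018 -0.102]
c2 [0.565 0.088] trough [ 0.02  -0.122]
c3 [0.533 0.078] trough [-0.014 -0.123]
c4 [0.522 0.098] trough [-0.019 -0.101]
dec [ 0.489 -0.022] trough [-0.084 -0.207]
railA [0.458 0.31 ] trough [-0.021  0.121]
railB [0.529 0.049] trough [-0.025 -0.149]
```

```bash
python3 -m inch '{"slide":[[0,0,-14],[0,0,-14],[0,0,-14],[0,0,-14],[0,0,-14],[0,0,-14],[0,0,-14],[0,0,-14],[0,0,-14],[0,0,-14],[0,0,-14],[0,0,0]],"rotation":[[0,0,-0.148],[0,0,-0.148],[0,0,-0.148],[0,0,-0.148],[0,0,-0.148],[0,0,-0.148],[0,0,-0.148],[0,0,-0.148],[0,0,-0.148],[0,0,-0.148],[0,0,-0.146],[0,0,0]],"hand":[0.2,0.2,0.2,0.2,0.2,0.2,0.2,0.2,0.2,0.2,0.2,0.2]}'
```

```text
time: 2.45
tcp_pos: [0.1232, -0.5367, 0.3618]
orientation: [-180.0, -0.2, -73.8]
contact_force: [-0.2, 1.2, 0.5]
finger_gap: 0.2
grip_force: 0.0
```

```bash
python3 -m inch '{"slide":[[-12,-16,0],[-25,-33,0],[-25,-33,0],[-25,-33,0],[-25,-33,0],[-25,-33,0],[-25,-33,0],[-25,-33,0],[-25,-33,0],[-25,-33,0],[-25,-33,0],[-25,-33,0]],"rotation":[[0,0,0],[0,0,0],[0,0,0],[0,0,0],[0,0,0],[0,0,0],[0,0,0],[0,0,0],[0,0,0],[0,0,0],[0,0,0],[0,0,0]],"hand":[0.2,0.2,0.2,0.2,0.2,0.2,0.2,0.2,0.2,0.2,0.2,0.2]}' && python3 -m inch '{"slide":[[-25,-33,0],[-25,-33,0],[-25,-33,0],[-25,-33,0],[-25,-33,0],[-15,-20,0],[-10,-12,0],[0,0,0]],"rotation":[[0,0,0],[0,0,0],[0,0,0],[0,0,0],[0,0,0],[0,0,0],[0,0,0],[0,0,0]],"hand":[0.2,0.2,0.2,0.2,0.2,0.2,0.2,0.2]}'
```

```text
time: 3.65
tcp_pos: [0.4082, -0.1534, 0.3594]
orientation: [180.0, 0.0, -74.1]
contact_force: [0.8, -1.5, 0.6]
finger_gap: 0.205
grip_force: 0.0
time: 4.45
tcp_pos: [0.5559, 0.0449, 0.3583]
orientation: [179.9, 0.0, -74.0]
contact_force: [-0.0, -0.4, 0.9]
finger_gap: 0.199
grip_force: 0.0
```

```bash
python3 -m inch '{"slide":[[0,0,15],[0,0,26],[0,0,26],[0,0,26],[0,0,26],[0,0,26],[0,0,26],[0,0,12],[0,0,0]],"rotation":[[0,0,0],[0,0,0],[0,0,0],[0,0,0],[0,0,0],[0,0,0],[0,0,0],[0,0,0],[0,0,0]],"hand":[0.2,0.2,0.2,0.2,0.2,0.2,0.2,0.2,0.2]}'; python3 - <<'E'
from h import *
c,_=look("top");d,_=look("side")
z=lambda c,y,x:cv2.resize(c["pixels"][y:y+130,x:x+130,::-1],(390,390),interpolation=cv2.INTER_CUBIC)
cv2.imwrite('pics/g3.png',np.hstack([z(c,90,240),z(d,90,150)]))
E
```

```text
time: 5.35
tcp_pos: [0.5541, 0.0426, 0.1759]
orientation: [179.8, -0.0, -74.0]
contact_force: [-0.1, -0.0, 0.9]
finger_gap: 0.199
grip_force: 0.0
```

View pics/g3.png

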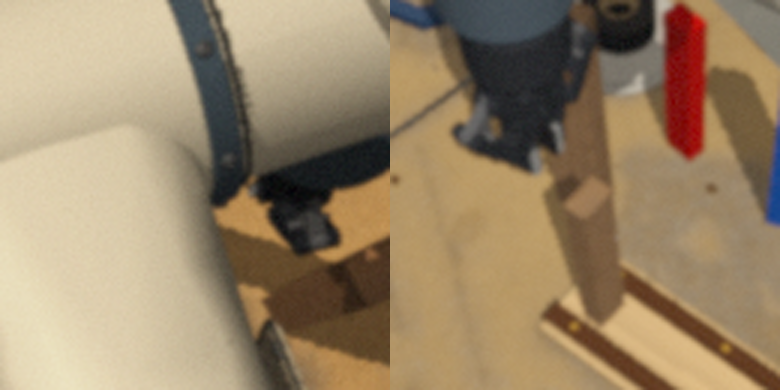

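The side view shows the hand behind the strip, with its tips near (500,160) and the strip's top at (585,195). I'll check this by projecting the TCP into the picture.

```bash
python3 - <<'E'
from h import *
d=capture("side");R=np.array(d["R"]);t=np.array(d["t"])
def pr(X):
    q=R@X+t;u=np.array([d["fx"]*q[0]/q[2]+d["cx"],d["fy"]*q[1]/q[2]+d["cy"]]);return np.round(390*np.array([1,0])+(u-[150,90])*3)
p=np.array(get_obs()["tcp_pos"]);u=np.array([-.2775,.9607,0]);x=np.array([.9607,.2775,0]);o=np.array([.513,.2005,0])
print("tcp",pr(p),"fingers",pr(p+x*.02),pr(p-x*.02))
for n,a in dict(head=(0,-.112,.202),corner1=(.017,-.123,.202),c2=(-.017,-.123,.202),c3=(.017,-.101,.202),c4=(-.017,-.101,.202),foot=(0,-.101,.012)).items(): print(n,pr(o+a[0]*x+a[1]*u+[0,0,a[2]]))
E
```

```text
tcp [540. 176.] fingers [523. 193.] [557. 159.]
head [585. 196.]
corner1 [559. 203.]
c2 [588. 174.]
c3 [581. 219.]
c4 [610. 188.]
foot [611. 314.]
```

```bash
python3 - <<'E'
from h import *
d,_=look("side");w,_=look("wrist")
a=cv2.resize(d["pixels"][80:150,150:230,::-1],(440,385),interpolation=cv2.INTER_CUBIC)
b=cv2.resize(w["pixels"][:,:,::-1],(356,267))
b=cv2.copyMakeBorder(b,0,118,0,0,cv2.BORDER_CONSTANT)
cv2.imwrite('pics/g4.png',np.hstack([a,b]))
E
```

```text
(no output)
```

View pics/g4.png

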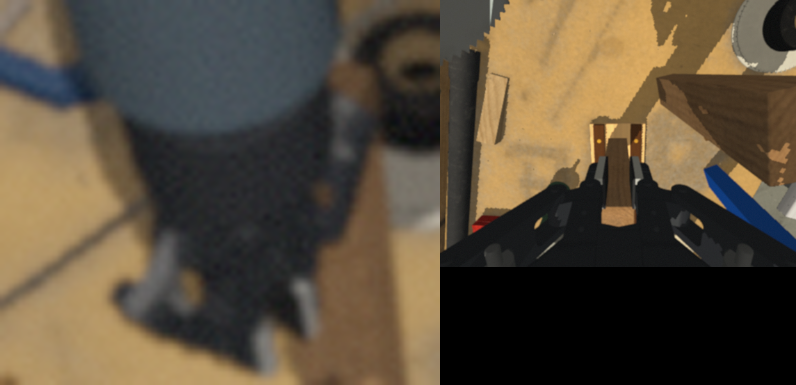

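The fingers straddle the strip's centre line about 29 mm behind it, as planned. Now I'll push it over.

```bash
python3 -m inch '{"slide":[[-4,-4,0],[-6,0,0],[-6,0,0],[-5,0,0],[-5,0,0],[-5,0,0],[-5,0,0],[-5,0,0],[-5,0,0],[-5,0,0],[-5,0,0],[-5,0,0]],"rotation":[[0,0,0],[0,0,0],[0,0,0],[0,0,0],[0,0,0],[0,0,0],[0,0,0],[0,0,0],[0,0,0],[0,0,0],[0,0,0],[0,0,0]],"hand":[0.2,0.2,0.2,0.2,0.2,0.2,0.2,0.2,0.2,0.2,0.2,0.2]}';python3 -m inch '{"slide":[[-3,0,0],[0,0,0],[0,0,0],[0,0,0],[0,0,0]],"rotation":[[0,0,0],[0,0,0],[0,0,0],[0,0,0],[0,0,0]],"hand":[0.2,0.2,0.2,0.2,0.2]}'; python3 - <<'E'
from h import *
d,r=look("side",["strip"],["strip_head","strip_foot"])
print(r)
cv2.imwrite('pics/s5.png',cv2.resize(d["pixels"][80:280,180:340,::-1],None,fx=3,fy=3,interpolation=cv2.INTER_CUBIC))
E
```

```text
time: 6.8
tcp_pos: [0.5421, 0.1037, 0.1769]
orientation: [180.0, 0.0, -73.9]
contact_force: [-0.1, 0.3, 0.1]
finger_gap: 0.199
grip_force: 0.0
time: 7.3
tcp_pos: [0.5415, 0.106, 0.177]
orientation: [180.0, -0.0, -73.9]
contact_force: [0.3, 0.6, -0.3]
finger_gap: 0.203
grip_force: 0.0
{'f_strip': [([257.0, 215.9], 0.94), ([249.6, 115.7], 0.81), ([288.8, 136.5], 0.66)], 's_strip_head': [([246.2, 96.7], 0.84), ([293.7, 105.7], 0.72), ([286.1, 238.2], 0.63)], 's_strip_foot': [([250.1, 136.0], 0.95), ([228.5, 197.4], 0.93), ([281.8, 156.9], 0.78)]}
```

View pics/s5.png

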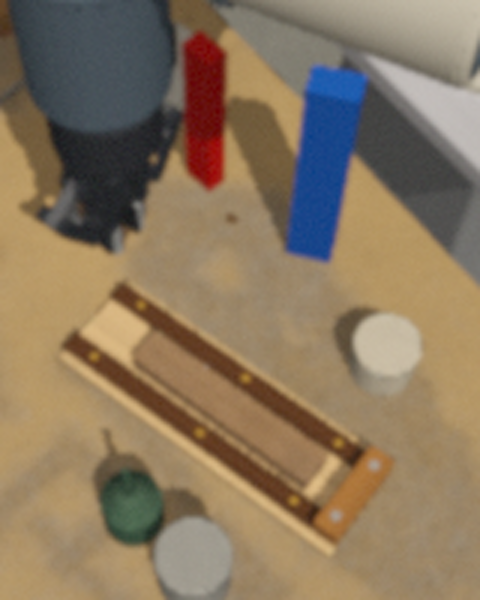

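The strip lies flat between the rails (crop (143,345) to (325,470)), with its head some 20 mm short of the stop. The tub, can and jar are undisturbed. Next I retreat, lower the shut fingers behind the foot and measure it.

```bash
python3 -m inch '{"slide":[[10,0,0],[15,0,0],[15,0,0],[15,0,5],[5,0,20],[0,0,25],[0,0,25],[0,0,25],[0,0,25],[0,0,18],[0,0,8],[0,0,0]],"rotation":[[0,0,0],[0,0,0],[0,0,0],[0,0,0],[0,0,0],[0,0,0],[0,0,0],[0,0,0],[0,0,0],[0,0,0],[0,0,0],[0,0,0]],"hand":[0,0,0,0,0,0,0,0,0,0,0,0]}'; python3 - <<'E'
from h import *
d,r=look("side",[],["strip_foot"])
u=np.array([-.2775,.9607]);x=np.array([.9607,.2775]);o=np.array([.513,.2005])
T=lambda w:np.round([(w[:2]-o)@x,(w[:2]-o)@u],4)
print("tcp",T(get_obs()["tcp_pos"]))
for p,q in r['s_strip_foot']: print(p,q,T(onz(d,p,.023)))
print("edges",T(onz(d,(180+135/3,80+350/3),.034)),T(onz(d,(180+152/3,80+333/3),.034)),"head",T(onz(d,(180+308/3,80+484/3),.034)),T(onz(d,(180+330/3,80+455/3),.034)),"stop",T(onz(d,(180+315/3,80+518/3),.038)),T(onz(d,(180+365/3,80+452/3),.038)))
E
```

```text
time: 8.7
tcp_pos: [0.5575, 0.0475, 0.0248]
orientation: [179.9, -0.0, -73.9]
contact_force: [-0.4, -0.1, -0.4]
finger_gap: -0.0
grip_force: 0.0
tcp [ 0.0018 -0.1591]
[228.3, 196.0] 0.62 [-0.0009 -0.0849]
[279.1, 158.7] 0.56 [-0.1799 -0.0464]
[217.4, 150.5] 0.47 [-0.0935 -0.2015]
edges [ 0.0098 -0.0867] [-0.0125 -0.0855] head [0.0165 0.1062] [-0.0158  0.1058] stop [0.0381 0.1284] [-0.0346  0.128 ]
```

```bash
python3 -m inch '{"slide":[[-8,2,0],[-12,0,0],[-12,0,0],[-12,0,0],[-8,0,0],[-4,0,0],[-3,0,0],[-3,0,0],[-3,0,0],[-3,0,0],[-3,0,0],[-2,0,0]],"rotation":[[0,0,0],[0,0,0],[0,0,0],[0,0,0],[0,0,0],[0,0,0],[0,0,0],[0,0,0],[0,0,0],[0,0,0],[0,0,0],[0,0,0]],"hand":[0,0,0,0,0,0,0,0,0,0,0,0]}'; python3 -m inch '{"slide":[[-2,0,0],[-2,0,0],[0,0,0]],"rotation":[[0,0,0],[0,0,0],[0,0,0]],"hand":[0,0,0]}'
```

```text
time: 10.0
tcp_pos: [0.5359, 0.1182, 0.026]
orientation: [180.0, 0.0, -73.9]
contact_force: [0.2, -0.0, -0.6]
finger_gap: 0.002
grip_force: 0.0
time: 10.3
tcp_pos: [0.5348, 0.1221, 0.026]
orientation: [180.0, 0.0, -73.9]
contact_force: [-0.8, -0.4, 0.4]
finger_gap: -0.001
grip_force: 0.0
```

```bash
python3 -m inch '{"slide":[[-1.5,0,1],[-1.5,0,1],[0,0,0]],"rotation":[[0,0,0],[0,0,0],[0,0,0]],"hand":[0,0,0]}'; python3 -m inch '{"slide":[[-1.5,0,0],[0,0,0]],"rotation":[[0,0,0],[0,0,0]],"hand":[0,0]}';  python3 -m inch '{"slide":[[-1,0,0],[0,0,0]],"rotation":[[0,0,0],[0,0,0]],"hand":[0,0]}'; python3 - <<'E'
from h import *
d,r=look("side",[],["strip_foot","strip_head"])
print(r)
cv2.imwrite('pics/s6.png',cv2.resize(d["pixels"][170:275,190:330,::-1],None,fx=5,fy=5,interpolation=cv2.INTER_CUBIC))
E
```

```text
time: 10.6
tcp_pos: [0.5338, 0.1249, 0.0237]
orientation: [180.0, -0.0, -73.9]
contact_force: [-0.1, 0.4, -0.2]
finger_gap: 0.002
grip_force: 0.0
time: 10.8
tcp_pos: [0.5336, 0.1264, 0.024]
orientation: [-180.0, -0.0, -73.9]
contact_force: [-0.3, -1.2, 0.0]
finger_gap: -0.0
grip_force: 0.0
time: 11.0
tcp_pos: [0.5333, 0.1273, 0.024]
orientation: [-180.0, 0.0, -73.9]
contact_force: [-0.2, -0.1, 0.2]
finger_gap: -0.001
grip_force: 0.0
{'s_strip_foot': [([229.1, 196.8], 0.76), ([279.3, 160.6], 0.75)], 's_strip_head': [([284.5, 237.2], 0.96)]}
```

View pics/s6.png

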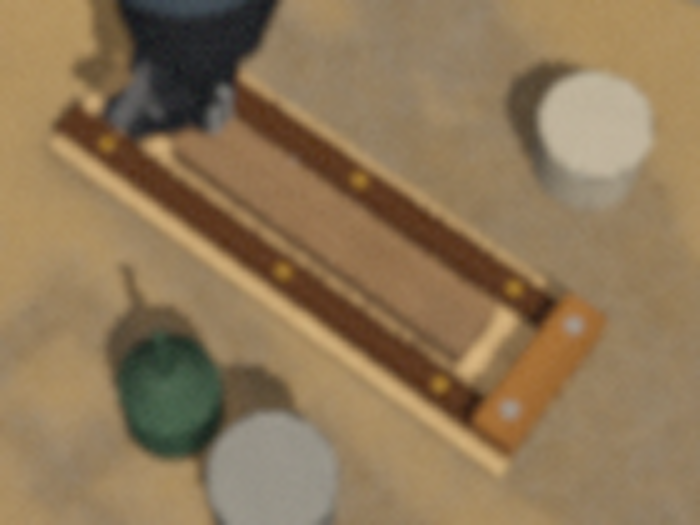

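The strip has not visibly moved. Its head edge at crop (465,358) is still about 20 mm short of the stop. I'll check where the tips really are.

```bash
python3 - <<'E'
from h import *
u=np.array([-.2775,.9607]);x=np.array([.9607,.2775]);o=np.array([.513,.2005])
T=lambda w:np.round([(w[:2]-o)@x,(w[:2]-o)@u],4)
d,_=look("side");p=np.array(get_obs()["tcp_pos"]);R=np.array(d["R"]);t=np.array(d["t"])
def pr(X):
    q=R@X+t;return np.round((np.array([d["fx"]*q[0]/q[2]+d["cx"],d["fy"]*q[1]/q[2]+d["cy"]])-[190,170])*5)
print(T(p),"tcp",pr(p))
for y in(-.099,-.087,-.065,.103,.125):
  for z in(.012,.034): print(y,z,[pr(np.r_[o+s*x+y*u,z]).tolist() for s in(.017,-.017)])
c,r=look("wrist",[],["strip_foot","strip_head","trough_stop"])
print(r,{k:np.round(c[k],4).tolist() for k in("mount","fx","cx","cy")})
w=c["pixels"][:,:,::-1].copy();cv2.imwrite('pics/w7.png',w)
E
```

```text
[-0.0008 -0.076 ] tcp [204. 139.]
-0.099 0.012 [[151.0, 148.0], [191.0, 104.0]]
-0.099 0.034 [[149.0, 130.0], [189.0, 85.0]]
-0.087 0.012 [[168.0, 160.0], [208.0, 116.0]]
-0.087 0.034 [[166.0, 143.0], [207.0, 98.0]]
-0.065 0.012 [[200.0, 183.0], [240.0, 138.0]]
-0.065 0.034 [[198.0, 166.0], [239.0, 120.0]]
0.103 0.012 [[454.0, 368.0], [493.0, 318.0]]
0.103 0.034 [[458.0, 354.0], [497.0, 303.0]]
0.125 0.012 [[489.0, 393.0], [528.0, 343.0]]
0.125 0.034 [[493.0, 380.0], [533.0, 329.0]]
{'s_strip_foot': [([396.7, 0.0], 0.98), ([501.5, 252.0], 0.86), ([254.9, 203.7], 0.62)], 's_strip_head': [], 's_trough_stop': []} {'mount': [[-0.0003, -0.9578, -0.2873, 0.073], [1.0, -0.0004, 0.0002, -0.0012], [-0.0003, -0.2873, 0.9578, -0.1682], [0.0, 0.0, 0.0, 1.0]], 'fx': 278.8775, 'cx': 256.8259, 'cy': 188.0023}
```

View pics/w7.png

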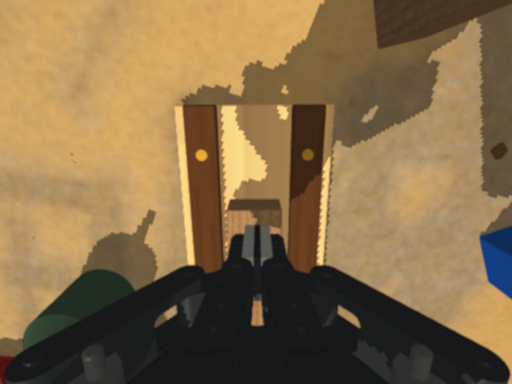

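The wrist view shows the foot end at (255,205), lying on the near side of the fingertips at (258,228). So the tips are over the strip instead of behind it, and must be higher than assumed or thin. I'll lift, back off and feel downwards behind the foot.

```bash
python3 -m inch '{"slide":[[0,-2,-10],[0,0,-10],[10,0,0],[15,0,0],[15,0,0],[5,0,0],[0,0,10],[0,0,10],[0,0,0]],"rotation":[[0,0,0],[0,0,0],[0,0,0],[0,0,0],[0,0,0],[0,0,0],[0,0,0],[0,0,0],[0,0,0]],"hand":[0,0,0,0,0,0,0,0,0]}'; for i in 1 2 3; do :; done; python3 -m inch '{"slide":[[0,0,3],[0,0,0]],"rotation":[[0,0,0],[0,0,0]],"hand":[0,0]}';python3 -m inch '{"slide":[[0,0,3],[0,0,0]],"rotation":[[0,0,0],[0,0,0]],"hand":[0,0]}'; python3 - <<'E'
from h import *
u=np.array([-.2775,.9607]);x=np.array([.9607,.2775]);o=np.array([.513,.2005])
print([np.round((np.array(get_obs()["tcp_pos"])[:2]-o)@v,4) for v in(x,u)])
d,r=look("side",[],["strip_foot","strip_head"]);print(r)
w,r=look("wrist",[],["strip_foot","strip_head"]);print(r)
a=cv2.resize(d["pixels"][165:265,190:310,::-1],(420,350),interpolation=cv2.INTER_CUBIC);b=cv2.resize(w["pixels"][100:384,140:380,::-1],(296,350),interpolation=cv2.INTER_CUBIC)
cv2.imwrite('pics/last.png',np.hstack([a,b]))
E
```

```text
time: 12.3
tcp_pos: [0.546, 0.0843, 0.0216]
orientation: [179.8, 0.0, -73.9]
contact_force: [0.1, 0.5, -0.7]
finger_gap: 0.001
grip_force: 0.0
time: 12.5
tcp_pos: [0.5475, 0.0848, 0.0206]
orientation: [180.0, -0.0, -73.9]
contact_force: [-0.3, -0.5, -1.7]
finger_gap: 0.004
grip_force: 0.0
time: 12.7
tcp_pos: [0.5476, 0.0847, 0.0178]
orientation: [180.0, 0.0, -73.9]
contact_force: [-0.5, 0.6, -1.1]
finger_gap: -0.002
grip_force: 0.0
[np.float64(0.0011), np.float64(-0.1208)]
{'s_strip_foot': [([227.7, 199.9], 0.65), ([282.4, 161.2], 0.4), ([255.1, 217.4], 0.36)], 's_strip_head': [([286.5, 236.9], 0.82)]}
{'s_strip_foot': [([398.1, 80.0], 0.92), ([496.2, 308.1], 0.58)], 's_strip_head': []}
```

View pics/last.png

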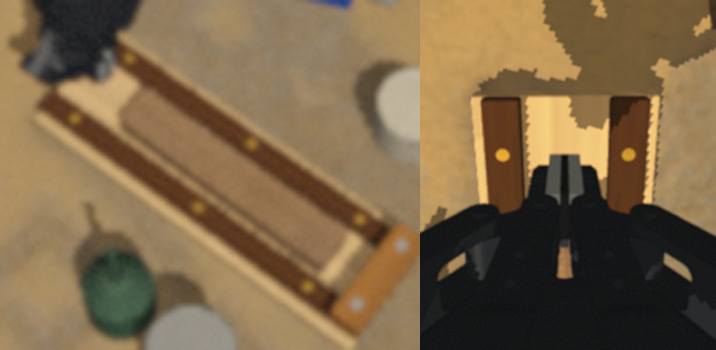

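The left crop shows the strip still short of the stop, with its foot at (133,105). The right crop shows the fingertips at (565,155), free in the channel behind it. I'll feel for the floor.

```bash
python3 -m inch '{"slide":[[0,0,3],[0,0,0]],"rotation":[[0,0,0],[0,0,0]],"hand":[0,0]}';python3 -m inch '{"slide":[[0,0,2],[0,0,0]],"rotation":[[0,0,0],[0,0,0]],"hand":[0,0]}'; python3 -m inch '{"slide":[[0,0,2],[0,0,0]],"rotation":[[0,0,0],[0,0,0]],"hand":[0,0]}'
```

```text
time: 13.2
tcp_pos: [0.5474, 0.0845, 0.0145]
orientation: [180.0, 0.0, -73.9]
contact_force: [-0.6, 0.6, 0.1]
finger_gap: -0.003
grip_force: 0.0
time: 13.4
tcp_pos: [0.5475, 0.0845, 0.0126]
orientation: [180.0, 0.0, -73.9]
contact_force: [0.1, -0.1, 0.4]
finger_gap: 0.002
grip_force: 0.0
time: 13.6
tcp_pos: [0.5475, 0.0845, 0.0107]
orientation: [180.0, 0.0, -73.9]
contact_force: [0.7, 1.1, -0.3]
finger_gap: -0.001
grip_force: 0.0
```

The TCP reads below the trough floor with no contact, so the tips do stand higher than the TCP reading. Continuing down.

```bash
python3 -m inch '{"slide":[[0,0,2],[0,0,0]],"rotation":[[0,0,0],[0,0,0]],"hand":[0,0]}';python3 -m inch '{"slide":[[0,0,2],[0,0,0]],"rotation":[[0,0,0],[0,0,0]],"hand":[0,0]}'
```

```text
time: 13.8
tcp_pos: [0.5475, 0.0845, 0.0087]
orientation: [180.0, 0.0, -73.9]
contact_force: [-0.2, 0.5, 0.3]
finger_gap: -0.001
grip_force: 0.0
time: 14.0
tcp_pos: [0.5475, 0.0845, 0.0067]
orientation: [180.0, 0.0, -73.9]
contact_force: [-1.0, -0.4, 0.3]
finger_gap: 0.004
grip_force: 0.0
```

```bash
python3 -m inch '{"slide":[[0,0,2],[0,0,0]],"rotation":[[0,0,0],[0,0,0]],"hand":[0,0]}'; python3 -m inch '{"slide":[[0,0,2],[0,0,0]],"rotation":[[0,0,0],[0,0,0]],"hand":[0,0]}'; python3 -m inch '{"slide":[[0,0,2],[0,0,0]],"rotation":[[0,0,0],[0,0,0]],"hand":[0,0]}'
```

```text
time: 14.2
tcp_pos: [0.5475, 0.0845, 0.0047]
orientation: [180.0, 0.0, -73.9]
contact_force: [0.2, -0.7, 0.3]
finger_gap: 0.002
grip_force: 0.0
time: 14.4
tcp_pos: [0.5475, 0.0845, 0.0027]
orientation: [180.0, -0.0, -73.9]
contact_force: [-0.5, 0.6, -0.6]
finger_gap: 0.004
grip_force: 0.0
time: 14.6
tcp_pos: [0.5475, 0.0845, 0.0007]
orientation: [180.0, 0.0, -73.9]
contact_force: [0.1, 0.9, 0.2]
finger_gap: 0.002
grip_force: 0.0
```

```bash
python3 -m inch '{"slide":[[0,0,2],[0,0,0]],"rotation":[[0,0,0],[0,0,0]],"hand":[0,0]}'; python3 -m inch '{"slide":[[0,0,1.5],[0,0,0]],"rotation":[[0,0,0],[0,0,0]],"hand":[0,0]}'; python3 - <<'E'
from h import *
u=np.array([-.2775,.9607]);x=np.array([.9607,.2775]);o=np.array([.513,.2005])
w,_=look("wrist");d,r=look("side",[],["strip_foot"]);print(r)
# project known trough features into the wrist picture to check the pose reading
p=np.array(get_obs()["tcp_pos"]);tx=np.r_[-u,0];ty=np.r_[-x,0];tz=np.array([0,0,-1.])
Rt=np.c_[tx,ty,tz];M=np.array(w["mount"])
g=cv2.cvtColor(w["pixels"],cv2.COLOR_RGB2GRAY)
for dz in(0,.01,.02):
    for a in((.0,-.15,.012),(.023,-.15,.02),(-.023,-.15,.02)):
        X=np.r_[o+a[0]*x+a[1]*u,a[2]];q=np.linalg.inv(M)@np.r_[Rt.T@(X-p-[0,0,dz]),1]
        print(dz,a,np.round([w["fx"]*q[0]/q[2]+w["cx"],w["fy"]*q[1]/q[2]+w["cy"]],1))
# floor end edge row and inner rail edges seen
col=w["pixels"][:,258].astype(int).sum(1);print("row grads",[(i,int(col[i+2]-col[i-2])) for i in range(60,240) if abs(col[i+2]-col[i-2])>60])
for rr in(150,170):
    l=w["pixels"][rr,150:370].astype(int).sum(1);print(rr,[(150+i,int(l[i+1]-l[i-1])) for i in range(1,219) if abs(l[i+1]-l[i-1])>110])
E
```

```text
time: 14.8
tcp_pos: [0.5475, 0.0845, -0.0013]
orientation: [180.0, 0.0, -73.9]
contact_force: [0.3, -0.7, -0.1]
finger_gap: -0.002
grip_force: 0.0
time: 15.0
tcp_pos: [0.5476, 0.0845, -0.0027]
orientation: [180.0, 0.0, -73.9]
contact_force: [0.1, 0.2, -0.9]
finger_gap: -0.004
grip_force: 0.0
{'s_strip_foot': [([228.8, 197.1], 0.63)]}
0 (0.0, -0.15, 0.012) [260.9 184.6]
0 (0.023, -0.15, 0.02) [219.  188.6]
0 (-0.023, -0.15, 0.02) [303.2 188.6]
0.01 (0.0, -0.15, 0.012) [260.6 180. ]
0.01 (0.023, -0.15, 0.02) [221.2 183.6]
0.01 (-0.023, -0.15, 0.02) [300.5 183.6]
0.02 (0.0, -0.15, 0.012) [260.4 176. ]
0.02 (0.023, -0.15, 0.02) [223.2 179.2]
0.02 (-0.023, -0.15, 0.02) [298.  179.2]
row grads [(91, -109), (92, -143), (93, -172), (94, -150), (95, -98), (96, -67), (185, 63), (186, 75), (187, 64), (222, -62), (223, -164), (224, -254), (225, -279), (226, -222), (227, -116)]
150 [(233, -153), (357, 136), (358, 142)]
170 [(187, -127), (243, -160)]
```

The picture fits the TCP reading (trough edge at row 186, 185 expected), so the fingertips end well behind the TCP, by about 15–30 mm. I'll go a little lower, then push in short runs and check the strip each time.

```bash
python3 -m inch '{"slide":[[0,0,2],[0,0,0]],"rotation":[[0,0,0],[0,0,0]],"hand":[0,0]}'; python3 -m inch '{"slide":[[0,0,2],[0,0,0]],"rotation":[[0,0,0],[0,0,0]],"hand":[0,0]}';python3 -m inch '{"slide":[[0,0,1.5],[0,0,0]],"rotation":[[0,0,0],[0,0,0]],"hand":[0,0]}'
```

```text
time: 15.35
tcp_pos: [0.5475, 0.0845, -0.0048]
orientation: [180.0, 0.0, -73.9]
contact_force: [-0.4, 0.8, 0.1]
finger_gap: -0.004
grip_force: 0.0
time: 15.55
tcp_pos: [0.5475, 0.0845, -0.0068]
orientation: [180.0, 0.0, -73.9]
contact_force: [-0.2, -0.3, 0.0]
finger_gap: -0.0
grip_force: 0.0
time: 15.75
tcp_pos: [0.5476, 0.0845, -0.0082]
orientation: [180.0, -0.0, -73.9]
contact_force: [0.6, -0.1, 0.6]
finger_gap: -0.001
grip_force: 0.0
```

```bash
python3 -m inch '{"slide":[[-6,2,0],[-8,0,0],[-6,0,0],[-4,0,0],[-4,0,0],[-4,0,0],[-3,0,0],[0,0,0]],"rotation":[[0,0,0],[0,0,0],[0,0,0],[0,0,0],[0,0,0],[0,0,0],[0,0,0],[0,0,0]],"hand":[0,0,0,0,0,0,0,0]}'; cat >> h.py <<'E'
u=np.array([-.2775,.9607]);x=np.array([.9607,.2775]);o=np.array([.513,.2005])
T=lambda w:np.round([(w[:2]-o)@x,(w[:2]-o)@u],4).tolist()
def state():
    print("tcp",T(np.array(get_obs()["tcp_pos"])))
    d,r=look("side",[],["strip_head","strip_foot","trough_stop"]);
    for k,v in r.items(): print(k,[(p,q,T(onz(d,p,.023))) for p,q in v if abs(T(onz(d,p,.023))[0])<.03])
    # brightness profile along the channel on the strip-top plane, to find the head edge
    R=np.array(d["R"]);t=np.array(d["t"]);P=[]
    for y in np.arange(.09,.135,.002):
        s=[]
        for a in np.linspace(-.010,.010,9):
            q=R@np.r_[o+a*x+y*u,.034]+t
            s.append(cv2.getRectSubPix(d["pixels"],(1,1),(float(d["fx"]*q[0]/q[2]+d["cx"]),float(d["fy"]*q[1]/q[2]+d["cy"])))[0,0].astype(float))
        P.append(np.mean(s,0).round().astype(int).tolist())
    print([(round(float(y),3),*p) for y,p in zip(np.arange(.09,.135,.002),P)])
E
python3 -c "from h import *; state()"
```

```text
time: 16.55
tcp_pos: [0.536, 0.118, -0.008]
orientation: [-180.0, 0.0, -73.9]
contact_force: [-1.0, 0.1, 0.5]
finger_gap: -0.002
grip_force: 0.0
tcp [-0.0008, -0.0856]
s_strip_head [([288.0, 239.5], 0.56, [0.0006, 0.1125])]
s_strip_foot [([232.8, 201.1], 0.71, [0.0034, -0.0658])]
s_trough_stop [([252.6, 215.6], 0.62, [0.004, 0.0015]), ([290.7, 244.1], 0.56, [0.0064, 0.1249])]
[(0.09, 147, 113, 80), (0.092, 146, 113, 80), (0.094, 146, 113, 79), (0.096, 146, 113, 79), (0.098, 145, 113, 79), (0.1, 145, 112, 78), (0.102, 145, 112, 79), (0.104, 146, 113, 80), (0.106, 147, 114, 80), (0.108, 147, 114, 81), (0.11, 148, 115, 81), (0.112, 149, 115, 81), (0.114, 146, 113, 79), (0.116, 138, 107, 74), (0.118, 128, 100, 68), (0.12, 126, 99, 67), (0.122, 129, 103, 70), (0.124, 132, 103, 69), (0.126, 138, 102, 63), (0.128, 148, 104, 57), (0.13, 158, 107, 53), (0.132, 163, 110, 54), (0.134, 165, 111, 55)]
```

The strip now moves: its head edge reads about 0.116 against the stop at 0.127. I'll push on gently.

```bash
python3 -m inch '{"slide":[[-3,0,0],[-3,0,0],[-2,0,0],[0,0,0]],"rotation":[[0,0,0],[0,0,0],[0,0,0],[0,0,0]],"hand":[0,0,0,0]}'; for k in a; do :; done; python3 -m inch '{"slide":[[-1,0,0],[0,0,0]],"rotation":[[0,0,0],[0,0,0]],"hand":[0,0]}'; python3 -m inch '{"slide":[[-1,0,0],[0,0,0]],"rotation":[[0,0,0],[0,0,0]],"hand":[0,0]}'; python3 -c "from h import *; state()"
```

```text
time: 17.15
tcp_pos: [0.5338, 0.1257, -0.008]
orientation: [-180.0, 0.0, -73.9]
contact_force: [0.0, 0.6, -0.3]
finger_gap: 0.0
grip_force: 0.0
time: 17.35
tcp_pos: [0.5336, 0.1264, -0.008]
orientation: [-180.0, 0.0, -73.9]
contact_force: [0.1, -0.5, -0.0]
finger_gap: -0.003
grip_force: 0.0
time: 17.55
tcp_pos: [0.5333, 0.1273, -0.008]
orientation: [-180.0, -0.0, -73.9]
contact_force: [-0.2, 0.6, -0.0]
finger_gap: -0.001
grip_force: 0.1
tcp [-0.0008, -0.076]
s_strip_head [([290.5, 240.1], 0.94, [-0.002, 0.1184])]
s_strip_foot [([234.3, 203.4], 0.7, [0.0061, -0.0584])]
s_trough_stop [([292.1, 244.3], 0.96, [0.0046, 0.128])]
[(0.09, 150, 116, 81), (0.092, 150, 117, 82), (0.094, 150, 116, 81), (0.096, 149, 115, 80), (0.098, 147, 114, 80), (0.1, 146, 113, 79), (0.102, 146, 113, 79), (0.104, 145, 112, 79), (0.106, 145, 112, 79), (0.108, 145, 112, 79), (0.11, 145, 112, 79), (0.112, 145, 113, 80), (0.114, 145, 113, 79), (0.116, 147, 114, 80), (0.118, 148, 114, 81), (0.12, 148, 115, 82), (0.122, 146, 113, 79), (0.124, 140, 106, 72), (0.126, 139, 100, 62), (0.128, 146, 101, 54), (0.13, 157, 107, 54), (0.132, 163, 111, 55), (0.134, 165, 112, 56)]
```

```bash
python3 -m inch '{"slide":[[-1,0,0],[0,0,0]],"rotation":[[0,0,0],[0,0,0]],"hand":[0,0]}'; python3 -m inch '{"slide":[[-1,0,0],[0,0,0]],"rotation":[[0,0,0],[0,0,0]],"hand":[0,0]}'; python3 -m inch '{"slide":[[-1,0,0],[0,0,0]],"rotation":[[0,0,0],[0,0,0]],"hand":[0,0]}'
```

```text
time: 17.95
tcp_pos: [0.5331, 0.1278, -0.008]
orientation: [180.0, -0.0, -73.9]
contact_force: [1.7, -2.6, 0.7]
finger_gap: 0.0
grip_force: 1.4
time: 18.15
tcp_pos: [0.5329, 0.1277, -0.008]
orientation: [180.0, -0.1, -73.9]
contact_force: [2.4, -7.4, 0.2]
finger_gap: 0.002
grip_force: 3.5
time: 18.35
tcp_pos: [0.5327, 0.1277, -0.0079]
orientation: [179.9, -0.2, -73.9]
contact_force: [3.9, -9.4, -0.2]
finger_gap: 0.0
grip_force: 5.4
```

The force rises to 10 N against motion towards the stop, so the strip is seated. Backing off, then up and away.

```bash
python3 -m inch '{"slide":[[3,0,0],[6,0,0],[10,0,0],[10,0,0],[6,0,-5],[0,0,-15],[0,0,-20],[0,0,-20],[0,0,-20],[0,0,-20],[0,0,-15],[0,0,0]],"rotation":[[0,0,0],[0,0,0],[0,0,0],[0,0,0],[0,0,0],[0,0,0],[0,0,0],[0,0,0],[0,0,0],[0,0,0],[0,0,0],[0,0,0]],"hand":[0,0,0,0,0,0,0,0,0,0,0,0]}'; python3 -c "from h import *; state(); print(look('side',['oil_can','jar','tub'])[1])"
```

```text
time: 19.55
tcp_pos: [0.5439, 0.0966, 0.1098]
orientation: [-179.7, 0.0, -73.9]
contact_force: [-0.6, 0.0, -0.5]
finger_gap: 0.001
grip_force: 0.0
tcp [0.0009, -0.1084]
s_strip_head [([295.2, 243.2], 0.57, [-0.0026, 0.1325])]
s_strip_foot [([235.9, 202.5], 0.73, [0.0015, -0.0567])]
s_trough_stop [([293.4, 243.2], 0.88, [0.0002, 0.1289])]
[(0.09, 155, 120, 84), (0.092, 154, 120, 84), (0.094, 154, 120, 85), (0.096, 153, 119, 84), (0.098, 152, 118, 83), (0.1, 150, 116, 82), (0.102, 150, 116, 82), (0.104, 150, 117, 83), (0.106, 150, 117, 82), (0.108, 150, 116, 82), (0.11, 150, 116, 83), (0.112, 150, 117, 82), (0.114, 150, 117, 82), (0.116, 150, 117, 82), (0.118, 151, 117, 83), (0.12, 152, 118, 84), (0.122, 150, 116, 83), (0.124, 143, 109, 75), (0.126, 142, 103, 65), (0.128, 150, 104, 57), (0.13, 162, 110, 57), (0.132, 168, 114, 57), (0.134, 169, 115, 57)]
{'f_oil_can': [], 'f_jar': [([242.2, 269.5], 0.96)], 'f_tub': [([310.9, 197.8], 0.67)]}
```

The strip's head meets the stop in the profile, and the hand is clear and touching nothing. Handing in.

```bash
python3 -c "from plant import *; print(sign_off())"
```

```text
the job is handed in; nothing more can be done
None
```

I handed the job in at about 20 s with the strip flat between the rails, its leading end pushed against the stop block (about 10 N of resistance), and the hand clear; the sign-off returned no verdict, and in the last camera check the jar and tub had not moved but the oil can was not detected (it last showed in place while the strip was being pushed).

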